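# Close up the loaded microcentrifuge

### The arm

A 7-joint arm with a two-finger parallel gripper is mounted at the origin on the work surface. World frame = base frame: x ahead of the robot, y to its left, z up, the work surface at z = 0. Lengths are in m, angles in rad, forces in N, time in s.
With the tool pointing down it reaches from about 0.4 to 0.85 m from the base axis. Payload 10.4 kg.
Tool frame: the origin (TCP) lies midway between the tips of the shut fingers; the grasp point (between the pads) lies 19 mm behind it (robot.hold_point_z is the z of the grasp point in the tool frame, in m); z points along the fingers, y is the direction in which the jaws open and shut (so a half turn about z gives the same grasp; the last joint's range is limited). The gripper opens to 85 mm and grips with 20 to 120 N. Pads are 22 mm wide; open, the fingers measure 114 mm over their backs; the gripper's body (76 mm by 85 mm) begins 54 mm behind the grasp point. The pads swing forward as they close: fully open they stand 13 mm farther back than shut.
Start: joints at [-1.256, 0.332, -0.065, 1.46, 0.022, 1.35, -0.088], TCP at [0.207, 0.59, 0.203] pointing down, gripper open.
Joint ranges: [-2.6, 2.6], [-0.5, 2.12], [-1.47, 1.34], [0.16, 2.42], [-1.27, 4.41], [0.06, 2.06], [-2.6, 2.6]. Speed limits (rad/s): [2.22, 2.22, 2.79, 2.79, 3.14, 3.14, 3.14].

### API

Orientations are given as [roll, pitch, yaw] about the fixed x, y, z axes, in that order (R = Rz(yaw) Ry(pitch) Rx(roll)).
In Python, from workcell import robot gives the robot as it stands.
- The arm moves only by the tool step_arm, never from a script. Its argument "series" is a list of rows, each an object with "twist": the turn, a rotation vector about the world's x, y, z in rad, a list of three; "offset": the shift along the world's x, y, z in m, a list of three; "jaw": the finger opening in m, from 0 to 0.0854. A call has 1 to 12 rows; each row shifts and turns the commanded pose from where the row before left it; what a row does not reach is not made up. A row lasts 1/10 s, in which the tool goes at most 50 mm and 8.59 degrees, less where a joint would pass 70% of its speed; a pose out of reach is approached as far as the arm can. A call with a gripper value outside its range is refused whole. The fingers move at their own pace and stop on an object; "grip_force" is the grip in N (left out, the last holds). Time passes only in rows, so rows that do not move let the fingers close. It gives the time, the measured TCP pose, the force and the opening at its end, in the units of the state.
- robot.sense(): the state, without advancing time (a new reading comes with each control period).
- robot.capture(name): name is "scene" or "top" or "wrist"; returns the picture (420x560x3 uint8, blue, green, red); there is no depth.
- robot.camera_info(name): a dict with "mtx" (3x3 intrinsics, pixels), "world_to_cam" (4x4, takes a point from world to camera coordinates). Camera axes: x right, y up, looking along -z (the intrinsics and any distortion apply to the point x, -y, -z); pixel columns grow to the right and rows downward; lengths in m; the calibration is good to about 2 mm. A picture is of the moment at which its call begins: read the wrist's pose just before it. camera_info takes no time and is no camera call; for the wrist camera it gives the pose at the moment of the call.
- robot.job_done(): hands the job in, once; it reports no verdict.
The state is a dict: "time_s": time; "qpos": joint angles; "joint_velocities": joint speeds; "joint_torque": joint torques, N m; "eef_pos": TCP position; "ee_rot": TCP orientation; "ft_force": force on the tool from outside, world axes, zero at the start; "moment": the same for the moment, N m; "gripper_width": finger opening in m.
Only numpy, scipy, OpenCV 4.12 (cv2) and the standard library are available. Lean on these libraries where they do the work, as an engineer would, in place of code of your own. Each camera call takes 0.05 s, during which the arm holds its last target. There are 200 camera calls.

### The job

The small centrifuge has just been loaded and has to be closed up for its run: lift the aluminium rotor cap off the blue tray by its black knob, set it down gently and level, fully home over the loaded rotor, and let go of it. Then swing the centrifuge's lid down and press its front edge until the catch snaps in and the lid stays shut by itself. Leave the other things on the bench where they are.

Things in the scene. Friction and masses are not known exactly. Their poses are not given: they have to be found in the camera images.
- cap_center (a point): Rotor cap: loose round aluminium disc, 108 mm diameter, with a down-turned skirt below and a black knob on top; 37 mm high, 0.1 to 0.2 kg. Point on its axis half-way up, 18.5 mm above the skirt's lower edge; z is up. The disc's top face lies 5.5 mm below this point, its underside 9.5 mm below; skirt 102 mm inside diameter, 9 mm deep. Starts upright on the blue tray.
- cap_knob (a point): Centre of the cap's black knob, 6.5 mm above cap_center: upright cylinder 28 mm in diameter, 24 mm high, standing on the disc (12 mm above and below this point).
- tray: Blue lab tray 240 x 170 mm (its x and y), fixed to the bench to the left or right of the middle; rim 14 mm high, floor 4 mm thick. Origin under its centre. The cap lies on it, with a yellow tube rack beside it.
- fuge: Small bench centrifuge, cream with a navy lid, 235 deep (x) x 190 wide x 145 mm high when shut, fixed to the bench on the side where the tray is not. Origin under its centre, below the rotor. x points to its back (hinge side), z up; sloping control panel in front. The rotor sits in a round bowl 136 mm in diameter; the deck around the bowl is 120 mm above the bench.
- rotor_seat (a point): Centre of the dark grey rotor's top rim, 100 mm above the bench, 20 mm below the deck; axes as fuge. Rotor 96 mm in diameter, rim bevelled (86 mm at its top, 96 mm from 7 mm down): a cap set down within about 5 mm of centre finds its place. It turns freely; its four tubes lie below the rim. The cap's disc rests on the rim, skirt outside: cap_center is then 9.5 mm above this point.
- lid_hinge (a point): Centre of the lid's hinge axis (along y), fixed to the machine: 90 mm behind (+x) and 21 mm above rotor_seat; axes as fuge. The lid is a navy shell 172 mm from the hinge to its front edge, 176 mm wide, its flat outer face 24 mm above the hinge axis when shut.
- fuge_lid (a joint): Lid angle, rad: 0 shut and latched, 1.57 upright, 1.75 open stop. Friction hinge with a balancing spring: it stays where it is left, but near shut it lifts again to about 0.2 rad unless the catch holds it. 1 to 2 N at the front edge move it; the catch, over the last 0.06 rad, takes 10 to 12 N downward near lid_front and holds the lid near 0 once snapped in.
- lid_front (a point): Point on the lid's flat outer (upper) face, in the middle of its width, 145 mm from the hinge axis: a good place to push the lid over and to press it shut. Moves with the lid; z is the outward normal of that face, -x points from the hinge to the front edge.
- lid_lip (a point): Centre of the grey finger lip in the middle of the lid's front edge, 182 mm from the hinge axis: 80 mm wide, 12 mm thick, sticking out 20 mm from the edge; points up when the lid is open, its tip then up to 316 mm above the bench. Moves with the lid, axes as lid_front.
- minirack_center (a point): Bystander: yellow tube rack 44 x 98 x 32 mm, on the blue tray beside the cap. Point at its centre.
- tipbox_center (a point): Bystander: red pipette-tip box 122 x 86 x 56 mm, behind. Point at its centre.
- greenrack_center (a point): Bystander: green tube rack 92 x 176 x 51 mm, on the right. Point near its centre.
- cryobox_center (a point): Bystander: white freezer box 137 x 137 x 52 mm, on the left. Point at its centre.
- buffer_center (a point): Bystander: glass bottle with blue cap, 70 mm in diameter, 150 mm high, behind. Point at its centre.
- timer_center (a point): Bystander: white bench timer 62 x 72 x 22 mm, behind. Point at its centre.
- pipette_center (a point): Bystander: pipette 240 mm long, navy and white, lying on the left near the robot, 28 mm high. Point near its middle.
There are look-alikes about, which are no part of the job. Leave any purple or yellow look-alike of the part that bears cap_center alone.

How it is judged:
By the outcome, as a careful person would: the job done as asked, in the order asked, and still so for the second after the job is handed in, with the robot touching nothing.
It also fails if it takes over 72 s, if anything falls off the work surface, if the arm or the gripper's body presses on something with over 40 N, if the wrist force passes 120 N, or if a joint passes its speed limit or range.

## Working session

There is one attempt and no reset: what is moved stays moved. The work goes in short steps, Python scripts to look and compute and a tool call to move; the robot and the scene stay as the last step left them, time stands still between calls to the robot, and variables do not carry over. Pictures are saved under pics/ and viewed, about 8 in all and at most 12, crops included, and the job is handed in when it is done.

Besides the shell and the picture viewer there is one more tool, called after "Request:" as a command line: name --argument value ..., lists and objects as JSON in quotes. step_arm: Moves the arm, as the interface text tells. Its arguments: {"type":"object","properties":{"series":{"type":"array","items":{"type":"object","properties":{"twist":{"type":"array","items":{"type":"number"}},"offset":{"type":"array","items":{"type":"number"}},"jaw":{"type":"number"}}}},"grip_force":{"type":"number"}},"required":["series"]}

```bash
mkdir -p pics; ls; python3 - <<'E'
from workcell import robot
import cv2,numpy as np
print(robot.sense()); print(robot.hold_point_z)
for n in("scene","top"):
    im=robot.capture(n); cv2.imwrite(f"pics/{n}0.png",im); c=robot.camera_info(n); print(n,c)
E
```

```text
pics
{'time_s': 0.0, 'qpos': array([-1.25560621,  0.33287208, -0.06470451,  1.46092057,  0.02161658,
        1.34986007, -0.08848051]), 'joint_velocities': array([ 0.00057974, -0.00167026, -0.00010158,  0.00085854,  0.0002933 ,
       -0.00086092, -0.00048593]), 'joint_torque': array([ 1.38843880e-04, -6.25450373e+01,  4.91252658e-02, -3.91591287e+01,
        1.61745551e-02,  1.00740461e-02, -2.16354431e-05]), 'eef_pos': array([0.20700545, 0.58930918, 0.20242573]), 'ee_rot': array([-3.14023080e+00,  7.56296336e-05,  2.80385054e+00]), 'ft_force': array([ 0.5328412 ,  0.44514339, -0.15799579]), 'moment': array([-0.02674821, -0.0363817 , -0.03205514]), 'gripper_width': 0.08547611122946616}
-0.0187
scene {'mtx': array([[382.81758432,   0.        , 280.65641856],
       [  0.        , 382.81758432, 214.92873505],
       [  0.        ,   0.        ,   1.        ]]), 'world_to_cam': array([[-0.282205  ,  0.95933465, -0.00611323,  0.09648004],
       [-0.80811255, -0.23427655,  0.54043372,  0.35860867],
       [ 0.51702461,  0.15745328,  0.84136438, -1.69454244],
       [ 0.        ,  0.        ,  0.        ,  1.        ]])}
top {'mtx': array([[408.28252875,   0.        , 270.01830951],
       [  0.        , 408.28252875, 212.98576394],
       [  0.        ,   0.        ,   1.        ]]), 'world_to_cam': array([[-0.08941709, -0.99598212, -0.00491947,  0.09989272],
       [ 0.97405523, -0.08847739,  0.20829825, -0.54615969],
       [-0.20789659,  0.01383359,  0.97805298, -1.18518246],
       [ 0.        ,  0.        ,  0.        ,  1.        ]])}
```

View pics/scene0.png

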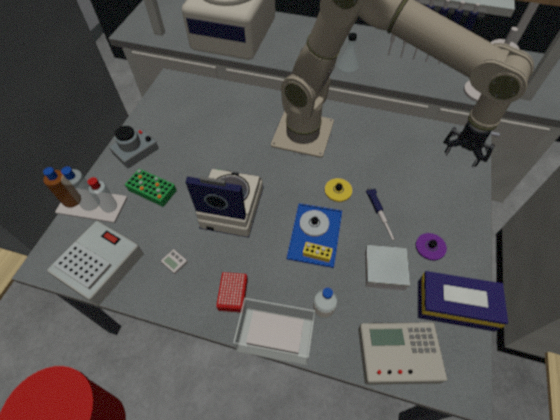

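View pics/top0.png

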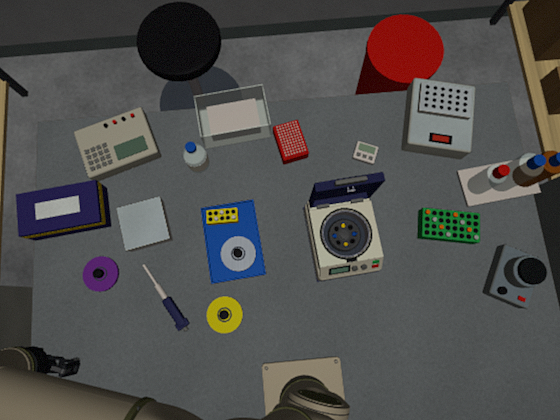

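The silver cap on the blue tray is at top (238,254) and scene (315,222). The look-alikes are yellow at top (225,314) and purple at (100,273). The aluminium one on the tray fits the description. The centrifuge is at top (345,235) with its lid open. Next I'll measure and make an enlarged crop to confirm.

```bash
cat > h.py <<'E'
from workcell import robot
import cv2,numpy as np
def ray(n,u,v,info=None):
    c=info or robot.camera_info(n);K=c["mtx"];T=c["world_to_cam"]
    d=np.array([(u-K[0,2])/K[0,0],-(v-K[1,2])/K[1,1],-1.]);R=T[:3,:3]
    return -R.T@T[:3,3],R.T@d
def onz(n,u,v,z,info=None):
    o,d=ray(n,u,v,info);return o+d*(z-o[2])/d[2]
def proj(n,p,info=None):
    c=info or robot.camera_info(n);q=c["world_to_cam"][:3,:3]@p+c["world_to_cam"][:3,3]
    K=c["mtx"];return np.array([K[0,0]*q[0]/-q[2]+K[0,2],K[1,1]*-q[1]/-q[2]+K[1,2]])
def blobs(m,amin=30):
    cs,_=cv2.findContours(m.astype(np.uint8)*255,cv2.RETR_EXTERNAL,cv2.CHAIN_APPROX_NONE)
    return sorted([c for c in cs if cv2.contourArea(c)>amin],key=cv2.contourArea,reverse=True)
E
python3 - <<'E'
from h import *
im=cv2.imread("pics/top0.png");sc=cv2.imread("pics/scene0.png")
def at(n,im,x0,x1,y0,y1,f,z,lab):
    sub=im[y0:y1,x0:x1].astype(int)
    for c in blobs(f(sub))[:2]:
        (cx,cy),ax,a=cv2.fitEllipse(c);M=cv2.moments(c)
        print(lab,n,"px",round(cx+x0,1),round(cy+y0,1),np.round(ax,1),"->",onz(n,cx+x0,cy+y0,z).round(4))
grey=lambda s:(s.min(2)>110)&(s.max(2)-s.min(2)<45)
at("top",im,205,270,225,280,grey,.017,"disc"); at("scene",sc,292,338,205,238,grey,.017,"disc")
dark=lambda s:(s.max(2)<70)
at("top",im,225,252,240,268,dark,.041,"knob"); at("scene",sc,302,328,208,232,dark,.041,"knob")
cream=lambda s:(s.min(2)>95)&(s[...,2]-s[...,0]>8)
at("top",im,300,390,190,285,cream,.12,"cream")
m=cream(im[190:285,300:390].astype(int)); c=blobs(m)[0]; print(cv2.minAreaRect(c))
a=cv2.resize(im[170:290,300:395],None,fx=5,fy=5,interpolation=cv2.INTER_CUBIC)
b=cv2.resize(im[195:290,195:275],None,fx=4,fy=4,interpolation=cv2.INTER_CUBIC)
o=np.zeros((600,795,3),np.uint8);o[:,:475]=a;o[:380,475:795]=b;cv2.imwrite("pics/crop1.png",o)
E
```

```text
disc top px 237.8 253.3 [33.6 33.9] -> [0.4441 0.1601 0.017 ]
disc scene px 314.0 222.4 [24.2 28.3] -> [0.4432 0.1592 0.017 ]
knob top px 237.1 252.1 [7.5 9.5] -> [0.445  0.1602 0.041 ]
knob scene px 314.3 220.1 [6.4 6.6] -> [0.4481 0.1601 0.041 ]
cream top px 345.5 238.5 [73.8 84.6] -> [ 0.4463 -0.1563  0.12  ]
((46.624080657958984, 47.75542068481445), (74.5889892578125, 66.61372375488281), 81.19320678710938)
```

View pics/crop1.png

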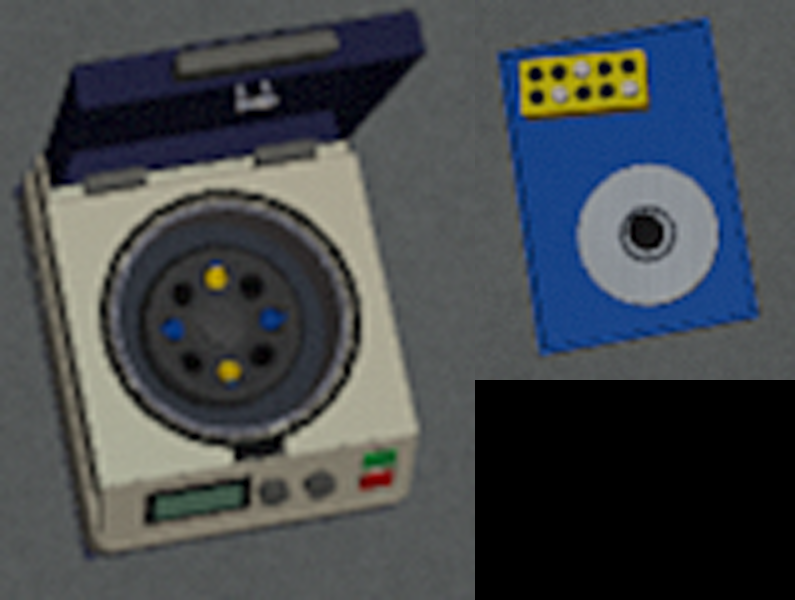

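The crop confirms it: a plain aluminium disc with a black knob on the blue tray, beside the yellow rack. The rotor is at crop (222,323), with the lid hinged at the far side. I'll compute the fuge pose and move above the cap.

```bash
python3 - <<'E'
from h import *
P=lambda x,y,z:onz("top",300+x/5-.4,170+y/5-.4,z)
print("bowl",P(230,316,.12),"tubes",P(222.7,324,.09),"rotor",P(222,322,.1))
a,b=P(105,488,.12),P(418,432,.12);d=a-b;print("front edge yaw",np.arctan2(-d[0],d[1]),np.linalg.norm(d),(a+b)/2)
a,b=P(113,182,.121),P(285,155,.121);d=a-b;print("hinge yaw",np.arctan2(-d[0],d[1]),(a+b)/2)
a,b=P(95,550,0),P(28,188,0);
# lid top edges: lip points triangulation with scene
E
```

```text
bowl [ 0.46253891 -0.15857626  0.12      ] tubes [ 0.46258843 -0.1595983   0.09      ] rotor [ 0.46237079 -0.15742344  0.1       ]
front edge yaw 0.08545777180240481 0.18006441839842316 [ 0.37955283 -0.16595819  0.12      ]
hinge yaw 0.06849530305764936 [ 0.54988753 -0.15161801  0.121     ]
```

Request:
step_arm --series '[{"offset": [0.02,-0.036,0],"jaw": 0.085},{"offset": [0.02,-0.036,0]},{"offset": [0.02,-0.036,0]},{"offset": [0.02,-0.036,0]},{"offset": [0.02,-0.036,0]},{"offset": [0.02,-0.036,0]},{"offset": [0.02,-0.036,0]},{"offset": [0.02,-0.036,0]},{"offset": [0.02,-0.036,0]},{"offset": [0.02,-0.036,0]},{"offset": [0.02,-0.036,0]},{"offset": [0.018,-0.034,0]}]'

```text
$.series[0]: bad value
```

Request:
step_arm --series '[{"offset": [0.02,-0.036,0],"twist": [0,0,0.035],"jaw": 0.085},{"offset": [0.02,-0.036,0],"twist": [0,0,0.035],"jaw": 0.085},{"offset": [0.02,-0.036,0],"twist": [0,0,0.035],"jaw": 0.085},{"offset": [0.02,-0.036,0],"twist": [0,0,0.035],"jaw": 0.085},{"offset": [0.02,-0.036,0],"twist": [0,0,0.035],"jaw": 0.085},{"offset": [0.02,-0.036,0],"twist": [0,0,0.035],"jaw": 0.085},{"offset": [0.02,-0.036,0],"twist": [0,0,0.035],"jaw": 0.085},{"offset": [0.02,-0.036,0],"twist": [0,0,0.035],"jaw": 0.085},{"offset": [0.02,-0.036,0],"twist": [0,0,0.035],"jaw": 0.085},{"offset": [0.02,-0.036,0],"twist": [0,0,0.035],"jaw": 0.085},{"offset": [0.02,-0.036,0],"twist": [0,0,0.035],"jaw": 0.085},{"offset": [0.018,-0.034,0],"twist": [0,0,0.035],"jaw": 0.085}]'

```text
time_s: 1.3
eef_pos: [0.4456, 0.1578, 0.2031]
ee_rot: [3.142, -0.0, -3.058]
ft_force: [1.2, 1.7, 0.2]
gripper_width: 0.0851
```

```bash
python3 - <<'E'
from h import *
s=robot.sense();print(s["time_s"],s["eef_pos"],s["ee_rot"],s["qpos"])
c=robot.camera_info("wrist");im=robot.capture("wrist");cv2.imwrite("pics/w1.png",im)
T=c["world_to_cam"];print(-T[:3,:3].T@T[:3,3],c["mtx"][0,0])
print("pred",proj("wrist",np.array([.4445,.160,.041]),c),proj("wrist",np.array([.4445,.160,.017]),c))
g=im.astype(int);m=(g.min(2)>110)&(g.max(2)-g.min(2)<45)
for b in blobs(m,300)[:4]:
    (cx,cy),ax,a=cv2.fitEllipse(b);print("disc?",cx,cy,ax,onz("wrist",cx,cy,.017,c))
for b in blobs(g.max(2)<70,100)[:6]:
    (cx,cy),ax,a=cv2.fitEllipse(b);print("dark",cx,cy,ax,onz("wrist",cx,cy,.041,c))
E
```

```text
1.3 [0.44563498 0.15778852 0.20313253] [ 3.14154507e+00 -9.63191472e-05 -3.05841869e+00] [-0.73210297 -0.01780711  0.29371213  1.86113408  0.00527249  1.29758062
  1.21411245]
[0.38039909 0.15247994 0.37381239] 333.1288403076184
pred [283.17584432 185.88074982] [283.0360871  181.66094667]
disc? 262.3094787597656 159.14659118652344 (379.4761962890625, 601.6815185546875) [0.42210471 0.13594173 0.017     ]
disc? 516.8078002929688 287.1090393066406 (78.39112854003906, 108.8919448852539) [0.54763184 0.44638982 0.017     ]
disc? 479.8412170410156 405.7440185546875 (32.51165771484375, 47.06227111816406) [0.7210098  0.44348294 0.017     ]
dark 275.0863952636719 353.8084411621094 (157.48895263671875, 579.113037109375) [0.64418716 0.16735712 0.041     ]
dark 489.9661560058594 48.06736373901367 (13.95407772064209, 119.2388916015625) [0.30098614 0.33806832 0.041     ]
dark 282.3839111328125 183.78208923339844 (23.44868278503418, 27.256389617919922) [0.44241254 0.15901833 0.041     ]
dark 355.6514892578125 6.099361896514893 (15.667144775390625, 30.495582580566406) [0.27725809 0.21058188 0.041     ]
dark 74.09297943115234 157.94485473632812 (1.953657627105713, 209.393310546875) [ 0.43354553 -0.04920463  0.041     ]
```

View pics/w1.png

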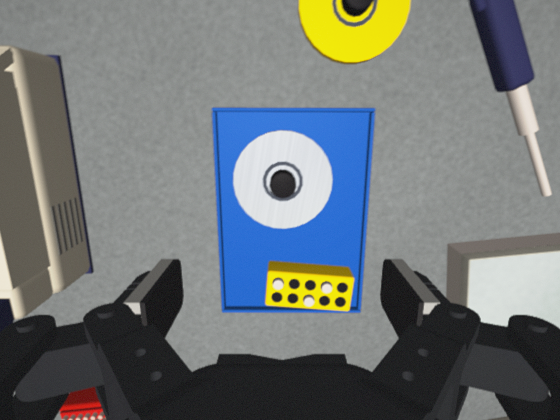

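The wrist view shows the cap disc at (283,180) and the knob at (282,184), which agree with the other views to within 2 mm. The target is (0.4435, 0.1595), so I'm descending.

Request:
step_arm --series '[{"offset": [-0.002,0.0015,-0.026],"twist": [0,0,0],"jaw": 0.05},{"offset": [0,0,-0.026],"twist": [0,0,0],"jaw": 0.05},{"offset": [0,0,-0.026],"twist": [0,0,0],"jaw": 0.05},{"offset": [0,0,-0.026],"twist": [0,0,0],"jaw": 0.05},{"offset": [0,0,-0.026],"twist": [0,0,0],"jaw": 0.05},{"offset": [0,0,-0.012],"twist": [0,0,0],"jaw": 0.05},{"offset": [0,0,-0.01],"twist": [0,0,0],"jaw": 0.05},{"offset": [0,0,-0.01],"twist": [0,0,0],"jaw": 0.05},{"offset": [0,0,-0.008],"twist": [0,0,0],"jaw": 0.05},{"offset": [0,0,-0.005],"twist": [0,0,0],"jaw": 0.05},{"offset": [0,0,-0.004],"twist": [0,0,0],"jaw": 0.05},{"offset": [0,0,-0.002],"twist": [0,0,0],"jaw": 0.05}]'

```text
time_s: 2.55
eef_pos: [0.4432, 0.1612, 0.0221]
ee_rot: [3.141, 0.0, -3.059]
ft_force: [0.6, 0.2, 0.0]
gripper_width: 0.0499
```

Request:
step_arm --series '[{"offset": [0,0,0],"twist": [0,0,0],"jaw": 0.05},{"offset": [0,0,0],"twist": [0,0,0],"jaw": 0.05}]'

```text
time_s: 2.75
eef_pos: [0.4433, 0.1613, 0.0225]
ee_rot: [3.141, 0.0, -3.059]
ft_force: [0.0, -0.1, 0.6]
gripper_width: 0.0498
```

Request:
step_arm --grip_force 40 --series '[{"offset": [0,0,0],"twist": [0,0,0],"jaw": 0.036},{"offset": [0,0,0],"twist": [0,0,0],"jaw": 0.032},{"offset": [0,0,0],"twist": [0,0,0],"jaw": 0.02},{"offset": [0,0,0],"twist": [0,0,0],"jaw": 0.02},{"offset": [0,0,0],"twist": [0,0,0],"jaw": 0.02}]'

```text
time_s: 3.25
eef_pos: [0.4431, 0.1612, 0.0223]
ee_rot: [3.142, -0.0, -3.059]
ft_force: [-0.9, -0.2, 0.1]
gripper_width: 0.02
```

Request:
step_arm --series '[{"offset": [0,0,0.005],"twist": [0,0,0],"jaw": 0.02},{"offset": [0,0,0.01],"twist": [0,0,0],"jaw": 0.02},{"offset": [0,0,0.02],"twist": [0,0,0],"jaw": 0.02},{"offset": [0,0,0.03],"twist": [0,0,0],"jaw": 0.02},{"offset": [0,0,0.03],"twist": [0,0,0],"jaw": 0.02},{"offset": [0,0,0.03],"twist": [0,0,0],"jaw": 0.02},{"offset": [0,0,0.02],"twist": [0,0,0],"jaw": 0.02},{"offset": [0,0,0.01],"twist": [0,0,0],"jaw": 0.02}]'

```text
time_s: 4.05
eef_pos: [0.444, 0.1615, 0.18]
ee_rot: [3.14, 0.003, -3.06]
ft_force: [-0.6, -0.3, -0.5]
gripper_width: 0.0205
```

```bash
python3 - <<'E'
from h import *
s=robot.sense();print(s["time_s"],s["eef_pos"],s["ft_force"],s["gripper_width"],s["qpos"])
im=robot.capture("wrist");cv2.imwrite("pics/w2.png",im)
E
```

```text
4.05 [0.44397587 0.1615057  0.17995185] [-0.56591393 -0.28325165 -0.53723359] 0.02046197408464091 [-7.38282787e-01 -4.62745209e-03  2.94192760e-01  1.89834732e+00
  8.56346968e-04  1.24415620e+00  1.20839862e+00]
```

View pics/w2.png

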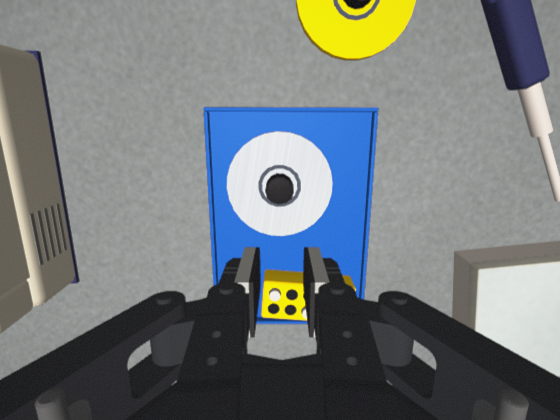

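The grasp missed: the jaws closed to 20 mm and the cap is still on the tray at (279,185). I'll find out why.

```bash
python3 - <<'E'
from h import *
from scipy.spatial.transform import Rotation as R
s=robot.sense();c=robot.camera_info("wrist")
p=s["eef_pos"];Rt=R.from_euler("xyz",s["ee_rot"]).as_matrix()
for z in(.0,-.0187,.05,.14):print(z,proj("wrist",p+Rt@[0,0,z],c))
for y in(-.01,.01):print(y,proj("wrist",p+Rt@[0,y,0],c))
T=c["world_to_cam"];print((Rt.T@(-T[:3,:3].T@T[:3,3]-p)).round(4));print((Rt.T@T[:3,:3].T).round(3))
im=cv2.imread("pics/w2.png").astype(int)
sub=im[110:250,210:350];m=(sub.min(2)>110)&(sub.max(2)-sub.min(2)<45)
for b in blobs(m,300)[:2]:
    (cx,cy),ax,a=cv2.fitEllipse(b);print("disc",cx+210,cy+110,ax,onz("wrist",cx+210,cy+110,.017,c))
im=robot.capture("top");cv2.imwrite("pics/top2.png",im);im2=robot.capture("scene");cv2.imwrite("pics/sc2.png",im2)
a=cv2.resize(im[170:320,170:310],None,fx=3,fy=3,interpolation=2);b=cv2.resize(im2[130:280,240:370],None,fx=3,fy=3,interpolation=2)
cv2.imwrite("pics/crop2.png",np.hstack([a[:450],b[:450]])[:,:800])
E
```

```text
0.0 [280.83218679 244.22747904]
-0.0187 [280.81193658 257.92753094]
0.05 [280.87071493 218.16170118]
0.14 [280.91048177 191.25789289]
-0.01 [262.50781142 244.24097941]
0.01 [299.15461958 244.21398009]
[ 6.550e-02  1.000e-04 -1.707e-01]
[[-0.     0.966  0.258]
 [ 1.     0.001 -0.001]
 [-0.001  0.258 -0.966]]
disc 279.1821517944336 183.21705627441406 (103.16557312011719, 104.34078216552734) [0.44146199 0.15999743 0.017     ]
```

View pics/crop2.png

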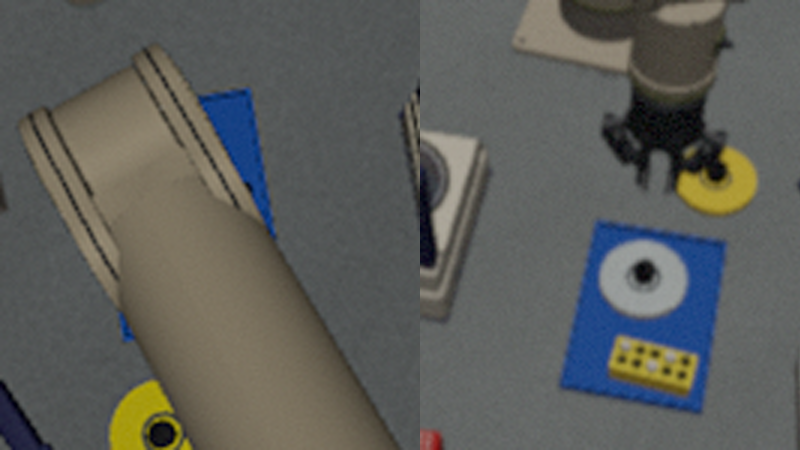

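```bash
python3 - <<'E'
from h import *
im=cv2.imread("pics/w1.png").astype(int)
sub=im[115:245,218:350];m=(sub.min(2)>110)&(sub.max(2)-sub.min(2)<45)
b=blobs(m,300)[0];(cx,cy),ax,a=cv2.fitEllipse(b);print("w1 disc",cx+218,cy+115,ax)
im=cv2.imread("pics/sc2.png").astype(int)
sub=im[205:238,292:338];m=(sub.min(2)>110)&(sub.max(2)-sub.min(2)<45)
(cx,cy),ax,a=cv2.fitEllipse(blobs(m)[0]);print("sc2 disc",cx+292,cy+205,onz("scene",cx+292,cy+205,.017))
E
```

```text
w1 disc 282.3511199951172 178.97664642333984 (96.95478057861328, 97.65552520751953)
sc2 disc 313.94192123413086 222.39025115966797 [0.44336858 0.15920239 0.017     ]
```

Request:
step_arm --series '[{"offset": [-0.001,-0.001,-0.03],"twist": [0,0,0],"jaw": 0.05},{"offset": [0,0,-0.03],"twist": [0,0,0],"jaw": 0.05},{"offset": [0,0,-0.03],"twist": [0,0,0],"jaw": 0.05},{"offset": [0,0,-0.02],"twist": [0,0,0],"jaw": 0.05},{"offset": [0,0,-0.02],"twist": [0,0,0],"jaw": 0.05},{"offset": [0,0,-0.015],"twist": [0,0,0],"jaw": 0.05},{"offset": [0,0,-0.01],"twist": [0,0,0],"jaw": 0.05},{"offset": [0,0,-0.002],"twist": [0,0,0],"jaw": 0.05},{"offset": [0,0,0],"twist": [0,0,0],"jaw": 0.05}]'

```text
time_s: 5.1
eef_pos: [0.4419, 0.16, 0.02]
ee_rot: [-3.141, -0.001, -3.059]
ft_force: [-0.0, -0.6, 0.2]
gripper_width: 0.0503
```

```bash
python3 - <<'E'
from h import *
s=robot.sense();print(s["time_s"],s["eef_pos"],s["ft_force"],s["gripper_width"])
im=robot.capture("wrist");cv2.imwrite("pics/w3.png",im)
sc=robot.capture("scene");cv2.imwrite("pics/sc3.png",sc)
E
```

```text
5.1 [0.44186839 0.15999922 0.01996247] [-0.04303561 -0.5759507   0.23119481] 0.05030479716581862
```

View pics/w3.png

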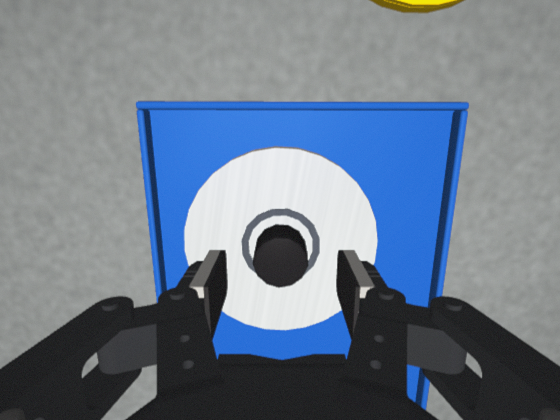

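The wrist view at the grasp pose puts the pads at (225,250) and (338,250). The 50 mm gap spans 113 px, so the tips are about 30 mm nearer the camera than the reported TCP, which would leave them above the knob. I'll check the apparent pad position, then go lower in small steps while watching the force.

```bash
python3 - <<'E'
from h import *
from scipy.spatial.transform import Rotation as R
s=robot.sense();c=robot.camera_info("wrist");p=s["eef_pos"];Rt=R.from_euler("xyz",s["ee_rot"]).as_matrix()
for z in(0,-.01,-.02,-.03,-.04):
  print(z,[proj("wrist",p+Rt@[x,.025,z],c).round(0) for x in(-.011,.011)])
print("knob top/bot",proj("wrist",np.array([.443,.1595,.041]),c),proj("wrist",np.array([.443,.1595,.017]),c))
E
```

```text
0 [array([326., 263.]), array([327., 225.])]
-0.01 [array([328., 271.]), array([330., 231.])]
-0.02 [array([331., 279.]), array([333., 238.])]
-0.03 [array([334., 289.]), array([336., 245.])]
-0.04 [array([338., 301.]), array([340., 254.])]
knob top/bot [278.96167836 260.05578343] [279.2001578  242.53292689]
```

Request:
step_arm --series '[{"offset": [0.001,0,-0.002],"twist": [0,0,0],"jaw": 0.05},{"offset": [0,0,-0.002],"twist": [0,0,0],"jaw": 0.05},{"offset": [0,0,-0.002],"twist": [0,0,0],"jaw": 0.05}]'

```text
time_s: 5.5
eef_pos: [0.4433, 0.1603, 0.0143]
ee_rot: [3.141, 0.0, -3.059]
ft_force: [0.3, -0.1, -0.3]
gripper_width: 0.0496
```

No contact at 0.014, and the pad edges at row 250 imply tips about 0.03–0.035 behind the reported TCP. I'll go lower, watching the force.

Request:
step_arm --series '[{"offset": [0,0,-0.003],"twist": [0,0,0],"jaw": 0.05},{"offset": [0,0,-0.003],"twist": [0,0,0],"jaw": 0.05},{"offset": [0,0,-0.003],"twist": [0,0,0],"jaw": 0.05},{"offset": [0,0,-0.003],"twist": [0,0,0],"jaw": 0.05},{"offset": [0,0,0],"twist": [0,0,0],"jaw": 0.05}]'

```text
time_s: 6.0
eef_pos: [0.4428, 0.16, 0.0017]
ee_rot: [-3.141, -0.001, -3.059]
ft_force: [-1.1, -0.0, 0.1]
gripper_width: 0.0501
```

Request:
step_arm --series '[{"offset": [0,0,-0.002],"twist": [0,0,0],"jaw": 0.05},{"offset": [0,0,-0.002],"twist": [0,0,0],"jaw": 0.05},{"offset": [0,0,0],"twist": [0,0,0],"jaw": 0.05}]'

```text
time_s: 6.3
eef_pos: [0.443, 0.1601, -0.002]
ee_rot: [-3.142, -0.0, -3.059]
ft_force: [-0.1, 0.1, -0.5]
gripper_width: 0.05
```

```bash
python3 - <<'E'
from h import *
s=robot.sense();print(s["time_s"],s["eef_pos"],s["ft_force"],s["gripper_width"])
im=robot.capture("wrist");cv2.imwrite("pics/w4.png",im)
E
```

```text
6.3 [ 0.44295849  0.16012857 -0.00201422] [-0.05848041  0.10979117 -0.53056814] 0.04999599957764568
```

View pics/w4.png

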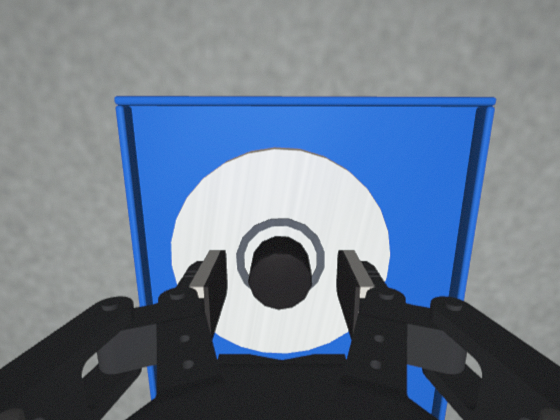

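At reported TCP z = −0.002 there is still no contact. The disc (217 px) and pad-gap (113 px) scales put the tips at about z = 0.037, level with the knob top. The knob is centred between the pads at (283,275), so I'm going about 13 mm lower and then closing.

Request:
step_arm --series '[{"offset": [0,0,-0.003],"twist": [0,0,0],"jaw": 0.05},{"offset": [0,0,-0.003],"twist": [0,0,0],"jaw": 0.05},{"offset": [0,0,-0.003],"twist": [0,0,0],"jaw": 0.05},{"offset": [0,0,-0.002],"twist": [0,0,0],"jaw": 0.05},{"offset": [0,0,-0.002],"twist": [0,0,0],"jaw": 0.05},{"offset": [0,0,0],"twist": [0,0,0],"jaw": 0.05}]'

```text
time_s: 6.95
eef_pos: [0.443, 0.1602, -0.0141]
ee_rot: [3.141, -0.001, -3.06]
ft_force: [-5.5, -3.0, 14.7]
gripper_width: 0.0501
```

Request:
step_arm --grip_force 40 --series '[{"offset": [0,0,0],"twist": [0,0,0],"jaw": 0.036},{"offset": [0,0,0],"twist": [0,0,0],"jaw": 0.03},{"offset": [0,0,0],"twist": [0,0,0],"jaw": 0.02},{"offset": [0,0,0],"twist": [0,0,0],"jaw": 0.02},{"offset": [0,0,0],"twist": [0,0,0],"jaw": 0.02}]'

```text
time_s: 7.45
eef_pos: [0.4465, 0.1605, -0.0114]
ee_rot: [3.14, 0.005, -3.061]
ft_force: [-4.8, -7.8, 39.7]
gripper_width: 0.0267
```

Gripped at 26.7 mm, with the tips touching the disc. Lifting now.

Request:
step_arm --series '[{"offset": [0,0,0.004],"twist": [0,0,0],"jaw": 0.02},{"offset": [0,0,0.004],"twist": [0,0,0],"jaw": 0.02},{"offset": [0,0,0.01],"twist": [0,0,0],"jaw": 0.02},{"offset": [0,0,0.02],"twist": [0,0,0],"jaw": 0.02},{"offset": [0,0,0.03],"twist": [0,0,0],"jaw": 0.02},{"offset": [0,0,0.03],"twist": [0,0,0],"jaw": 0.02},{"offset": [0,0,0.03],"twist": [0,0,0],"jaw": 0.02},{"offset": [0,0,0.03],"twist": [0,0,0],"jaw": 0.02},{"offset": [0,0,0.02],"twist": [0,0,0],"jaw": 0.02}]'

```text
time_s: 8.35
eef_pos: [0.4433, 0.1603, 0.1656]
ee_rot: [3.141, 0.001, -3.059]
ft_force: [0.1, 1.1, -2.0]
gripper_width: 0.0267
```

```bash
python3 - <<'E'
from h import *
s=robot.sense();print(s["time_s"],s["eef_pos"],s["ee_rot"],s["ft_force"],s["gripper_width"],s["qpos"])
c=robot.camera_info("wrist");im=robot.capture("wrist");cv2.imwrite("pics/w5.png",im)
E
```

```text
8.35 [0.44333577 0.16029163 0.16556307] [ 3.14074466e+00  1.46493584e-03 -3.05946880e+00] [ 0.14729298  1.09285737 -2.00027721] 0.02668126568408761 [-0.74148992  0.00633639  0.30099994  1.91915289 -0.00230335  1.21471981
  1.21322471]
```

View pics/w5.png

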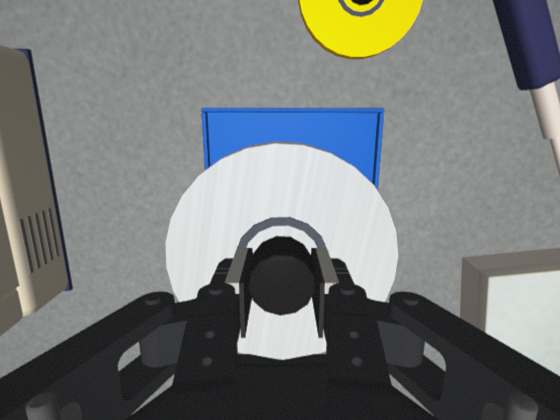

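The cap is held level (knob at (281,275), opening 26.7 mm). Next I'll look at the rotor from the side with the wrist camera to check its position.

Request:
step_arm --series '[{"offset": [0.004,-0.014,0.014],"twist": [0,0,0],"jaw": 0.02},{"offset": [0.004,-0.018,0.014],"twist": [0,0,0],"jaw": 0.02},{"offset": [0.004,-0.018,0.014],"twist": [0,0,0],"jaw": 0.02},{"offset": [0.004,-0.018,0.014],"twist": [0,0,0],"jaw": 0.02},{"offset": [0.004,-0.018,0.014],"twist": [0,0,0],"jaw": 0.02},{"offset": [0.004,-0.018,0.014],"twist": [0,0,0],"jaw": 0.02},{"offset": [0.004,-0.018,0.01],"twist": [0,0,0],"jaw": 0.02},{"offset": [0.004,-0.018,0.006],"twist": [0,0,0],"jaw": 0.02},{"offset": [0,0,0],"twist": [0,0,0],"jaw": 0.02}]'

```text
time_s: 9.3
eef_pos: [0.4755, 0.0176, 0.2636]
ee_rot: [-3.141, 0.001, -3.063]
ft_force: [-1.0, -0.5, -2.1]
gripper_width: 0.0266
```

```bash
python3 - <<'E'
from h import *
import pickle
s=robot.sense();print(s["time_s"],s["eef_pos"],s["ee_rot"],s["ft_force"],s["gripper_width"])
c=robot.camera_info("wrist");im=robot.capture("wrist");pickle.dump((c,s),open("w6.pkl","wb"));cv2.imwrite("pics/w6raw.png",im)
def box(cx,cy,z,r):return np.array([proj("wrist",np.array([cx+r*np.cos(t),cy+r*np.sin(t),z]),c) for t in np.linspace(0,2*np.pi,40)])
print("pred rotor",proj("wrist",np.array([.4625,-.158,.1]),c),"bowl",proj("wrist",np.array([.4625,-.158,.12]),c))
p=s["eef_pos"];print("disc pred top edge/ctr",proj("wrist",p+[-.054,0,.0284],c),proj("wrist",p+[0,0,.0284],c))
o=cv2.resize(im,(800,600));cv2.imwrite("pics/w6.png",o)
E
```

```text
9.3 [0.4754819  0.01756613 0.26363309] [-3.14118902e+00  6.32980964e-04 -3.06316986e+00] [-1.04929611 -0.54378442 -2.08824132] 0.026573855821626014
pred rotor [106.8035185  160.21351271] bowl [ 96.05952776 162.70042486]
disc pred top edge/ctr [290.69538505 148.7036635 ] [280.76836542 266.39112456]
```

View pics/w6.png

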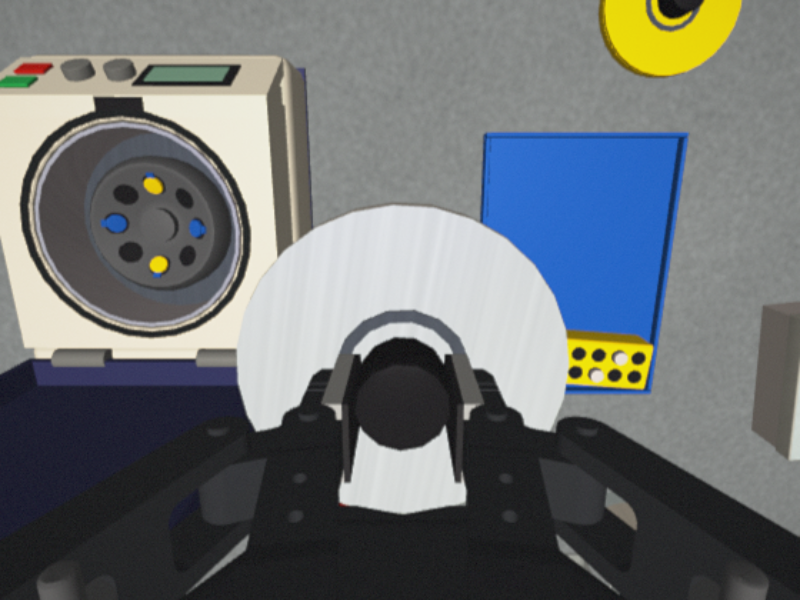

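The bowl rim is centred at about (135,222) in the 800 px view. The tubes average (156,225), and the held disc's edges are at top 205, left 236 and right 568.

```bash
python3 - <<'E'
from h import *
import pickle
c,s=pickle.load(open("w6.pkl","rb"));p=s["eef_pos"]
f=1/1.42857
print("bowl",onz("wrist",135.5*f,222.5*f,.12,c)); 
for z in(.09,.1):print("tubes",onz("wrist",155.8*f,225*f,z,c))
im=cv2.imread("pics/w6raw.png").astype(int)
m=(im.min(2)>110)&(im.max(2)-im.min(2)<45);m[:,:150]=0;m[:138]=0;m[:,420:]=0
lab=blobs(m,2000)[0][:,0,:].astype(float)
P=np.array([onz("wrist",u,v,p[2]+.0284,c)[:2] for u,v in lab if v<285])
A=np.c_[2*P,np.ones(len(P))]
for i in range(15):
    x=np.linalg.lstsq(A,(P**2).sum(1),rcond=None)[0];r=np.sqrt(x[2]+x[:2]@x[:2]);e=abs(np.linalg.norm(P-x[:2],axis=1)-r)
    if i<14: k=e<max(.0015,np.quantile(e,.9));P=P[k];A=A[k]
print("cap rel TCP",x[:2]-p[:2],"r",r,len(P))
E
```

```text
bowl [ 0.45604198 -0.15870285  0.12      ]
tubes [ 0.46109147 -0.16063719  0.09      ]
tubes [ 0.4596098  -0.15560357  0.1       ]
cap rel TCP [-0.00176562 -0.00361015] r 0.056703317803194264 307
```

```bash
python3 - <<'E'
from h import *
import pickle
from scipy.optimize import least_squares
c,s=pickle.load(open("w6.pkl","rb"))
for n,f,info,win in(("wrist","w6raw",c,(70,245,8,182)),("top","top0",None,(196,272,308,378))):
    im=cv2.imread(f"pics/{f}.png").astype(int);y0,y1,x0,x1=win
    info=info or robot.camera_info("top")
    m=np.zeros(im.shape[:2],bool);m[y0:y1,x0:x1]=(im.max(2)<60)[y0:y1,x0:x1]
    c0=proj(n,np.array([.460,-.158,.12]),info);pts=[]
    for t in np.linspace(0,2*np.pi,72,endpoint=False):
        d=np.array([np.cos(t),np.sin(t)])
        q=np.array([proj(n,np.array([.460+r*d[0],-.158+r*d[1],.12]),info) for r in np.arange(.058,.084,.0005)])
        k=[i for i,(u,v) in enumerate(q) if 0<=int(v+.5)<420 and 0<=int(u+.5)<560 and m[int(v+.5),int(u+.5)]]
        if k: pts.append(np.array([.460,-.158])+d*(.058+.0005*np.median(k)))
    P=np.array(pts)
    r=least_squares(lambda x:np.linalg.norm(P-x[:2],axis=1)-x[2],[.46,-.158,.07],loss="soft_l1",f_scale=.001)
    print(n,len(P),r.x.round(4),np.sqrt(np.mean(r.fun**2)).round(4))
E
```

```text
wrist 72 [ 0.4607 -0.159   0.0721] 0.003
top 72 [ 0.457  -0.1555  0.0652] 0.0026
```

The wrist ring fit gives the rotor at (0.4607, −0.159). With the cap sitting −2 mm in x relative to the TCP, I'll target TCP (0.463, −0.158).

Request:
step_arm --series '[{"offset": [-0.0025,-0.0125,0],"twist": [0,0,0],"jaw": 0.02},{"offset": [-0.0025,-0.0225,0],"twist": [0,0,0],"jaw": 0.02},{"offset": [-0.0025,-0.0225,0],"twist": [0,0,0],"jaw": 0.02},{"offset": [-0.0025,-0.0225,0],"twist": [0,0,0],"jaw": 0.02},{"offset": [-0.0025,-0.0225,0],"twist": [0,0,0],"jaw": 0.02},{"offset": [0,-0.0225,0],"twist": [0,0,0],"jaw": 0.02},{"offset": [0,-0.0225,0],"twist": [0,0,0],"jaw": 0.02},{"offset": [0,-0.018,0],"twist": [0,0,0],"jaw": 0.02},{"offset": [0,-0.01,0],"twist": [0,0,0],"jaw": 0.02},{"offset": [0,0,-0.01],"twist": [0,0,0],"jaw": 0.02},{"offset": [0,0,0],"twist": [0,0,0],"jaw": 0.02},{"offset": [0,0,0],"twist": [0,0,0],"jaw": 0.02}]'

```text
time_s: 10.55
eef_pos: [0.4624, -0.154, 0.2526]
ee_rot: [3.141, -0.001, -3.058]
ft_force: [0.6, -0.5, -2.2]
gripper_width: 0.0266
```

```bash
python3 - <<'E'
from h import *
s=robot.sense();print(s["time_s"],s["eef_pos"],s["ee_rot"],s["ft_force"],s["gripper_width"],s["qpos"].round(2))
E
```

```text
10.55 [ 0.46242823 -0.15404318  0.25260597] [ 3.14109069e+00 -1.23241440e-03 -3.05767705e+00] [ 0.63927352 -0.52700588 -2.19243791] 0.026616193939595117 [-0.44 -0.03  0.66  1.76  0.02  1.4   1.87]
```

Request:
step_arm --series '[{"offset": [0.0005,-0.004,-0.01],"twist": [0,0,0],"jaw": 0.02},{"offset": [0,0,-0.02],"twist": [0,0,0],"jaw": 0.02},{"offset": [0,0,-0.03],"twist": [0,0,0],"jaw": 0.02},{"offset": [0,0,-0.03],"twist": [0,0,0],"jaw": 0.02},{"offset": [0,0,-0.025],"twist": [0,0,0],"jaw": 0.02},{"offset": [0,0,-0.02],"twist": [0,0,0],"jaw": 0.02},{"offset": [0,0,-0.015],"twist": [0,0,0],"jaw": 0.02},{"offset": [0,0,-0.008],"twist": [0,0,0],"jaw": 0.02},{"offset": [0,0,-0.004],"twist": [0,0,0],"jaw": 0.02},{"offset": [0,0,0],"twist": [0,0,0],"jaw": 0.02}]'

```text
time_s: 11.55
eef_pos: [0.4631, -0.1592, 0.0911]
ee_rot: [-3.142, -0.0, -3.059]
ft_force: [0.1, 0.1, -1.2]
gripper_width: 0.0263
```

Request:
step_arm --series '[{"offset": [0,0,-0.002],"twist": [0,0,0],"jaw": 0.02},{"offset": [0,0,-0.002],"twist": [0,0,0],"jaw": 0.02},{"offset": [0,0,-0.001],"twist": [0,0,0],"jaw": 0.02},{"offset": [0,0,0],"twist": [0,0,0],"jaw": 0.02}]'

```text
time_s: 11.95
eef_pos: [0.4632, -0.1593, 0.0863]
ee_rot: [3.141, 0.0, -3.059]
ft_force: [-0.0, -0.3, -2.4]
gripper_width: 0.0269
```

Request:
step_arm --series '[{"offset": [0,0,-0.002],"twist": [0,0,0],"jaw": 0.02},{"offset": [0,0,-0.002],"twist": [0,0,0],"jaw": 0.02},{"offset": [0,0,0],"twist": [0,0,0],"jaw": 0.02}]'

```text
time_s: 12.25
eef_pos: [0.4629, -0.1592, 0.0819]
ee_rot: [3.141, -0.0, -3.059]
ft_force: [-0.0, -0.4, -1.5]
gripper_width: 0.0267
```

Request:
step_arm --series '[{"offset": [0,0,-0.0015],"twist": [0,0,0],"jaw": 0.02},{"offset": [0,0,-0.0015],"twist": [0,0,0],"jaw": 0.02},{"offset": [0,0,0],"twist": [0,0,0],"jaw": 0.02}]'

```text
time_s: 12.55
eef_pos: [0.463, -0.1593, 0.079]
ee_rot: [3.142, -0.0, -3.059]
ft_force: [-0.5, -0.2, -2.5]
gripper_width: 0.0269
```

Request:
step_arm --series '[{"offset": [0,0,-0.0015],"twist": [0,0,0],"jaw": 0.02},{"offset": [0,0,-0.0015],"twist": [0,0,0],"jaw": 0.02},{"offset": [0,0,0],"twist": [0,0,0],"jaw": 0.02}]'

```text
time_s: 12.85
eef_pos: [0.4631, -0.1593, 0.0761]
ee_rot: [3.142, -0.0, -3.059]
ft_force: [-0.9, 0.6, -2.9]
gripper_width: 0.0266
```

Request:
step_arm --series '[{"offset": [0,0,-0.001],"twist": [0,0,0],"jaw": 0.02},{"offset": [0,0,-0.001],"twist": [0,0,0],"jaw": 0.02},{"offset": [0,0,0],"twist": [0,0,0],"jaw": 0.02}]'

```text
time_s: 13.15
eef_pos: [0.4632, -0.1593, 0.0757]
ee_rot: [3.14, 0.0, -3.06]
ft_force: [-10.7, 3.3, 22.4]
gripper_width: 0.0268
```

Request:
step_arm --series '[{"offset": [0,0,-0.001],"twist": [0,0,0],"jaw": 0.02},{"offset": [0,0,0],"twist": [0,0,0],"jaw": 0.02}]'

```text
time_s: 13.35
eef_pos: [0.4632, -0.1593, 0.0756]
ee_rot: [3.14, 0.0, -3.06]
ft_force: [-17.1, 5.3, 36.5]
gripper_width: 0.0265
```

Contact came at TCP z = 0.0757, just as predicted for fully seated. I'll unload and release.

Request:
step_arm --series '[{"offset": [0,0,0.001],"twist": [0,0,0],"jaw": 0.02},{"offset": [0,0,0.0012],"twist": [0,0,0],"jaw": 0.02},{"offset": [0,0,0],"twist": [0,0,0],"jaw": 0.026},{"offset": [0,0,0],"twist": [0,0,0],"jaw": 0.03},{"offset": [0,0,0],"twist": [0,0,0],"jaw": 0.036},{"offset": [0,0,0],"twist": [0,0,0],"jaw": 0.045},{"offset": [0,0,0],"twist": [0,0,0],"jaw": 0.05},{"offset": [0,0,0.005],"twist": [0,0,0],"jaw": 0.05},{"offset": [0,0,0.01],"twist": [0,0,0],"jaw": 0.05},{"offset": [0,0,0.02],"twist": [0,0,0],"jaw": 0.05}]'

```text
time_s: 14.35
eef_pos: [0.4624, -0.1592, 0.1106]
ee_rot: [3.142, -0.002, -3.059]
ft_force: [-0.5, -0.7, 0.5]
gripper_width: 0.0498
```

Request:
step_arm --series '[{"offset": [0,0,0.03],"twist": [0,0,0],"jaw": 0.05},{"offset": [0,0,0.03],"twist": [0,0,0],"jaw": 0.05},{"offset": [0,0,0.03],"twist": [0,0,0],"jaw": 0.05},{"offset": [0,0,0.03],"twist": [0,0,0],"jaw": 0.05},{"offset": [0,0,0.03],"twist": [0,0,0],"jaw": 0.05},{"offset": [0,0,0],"twist": [0,0,0],"jaw": 0.05},{"offset": [0,0,0],"twist": [0,0,0],"jaw": 0.05}]'

```text
time_s: 15.05
eef_pos: [0.4634, -0.1595, 0.2613]
ee_rot: [3.141, 0.002, -3.06]
ft_force: [0.5, -0.1, -1.3]
gripper_width: 0.0501
```

```bash
python3 - <<'E'
from h import *
s=robot.sense();print(s["time_s"],s["eef_pos"],s["ft_force"],s["gripper_width"],s["qpos"].round(2))
c=robot.camera_info("wrist");im=robot.capture("wrist");cv2.imwrite("pics/w7.png",im)
sc=robot.capture("scene");cv2.imwrite("pics/sc7.png",sc)
print("pred disc",proj("wrist",np.array([.461,-.159,.104]),c),proj("wrist",np.array([.461,-.159,.128]),c))
o=np.zeros((420,800,3),np.uint8);o[:,:500]=im[:,30:530];o[:400,500:]=cv2.resize(sc[150:250,180:255],(300,400),interpolation=2);cv2.imwrite("pics/v7.png",o)
E
```

```text
15.05 [ 0.46335475 -0.15946471  0.2613149 ] [ 0.47392408 -0.05100238 -1.28601476] 0.050108424385816544 [-0.44 -0.03  0.68  1.75  0.02  1.42  1.88]
pred disc [281.5506486  185.17114012] [281.5932778 190.0858153]
```

View pics/v7.png

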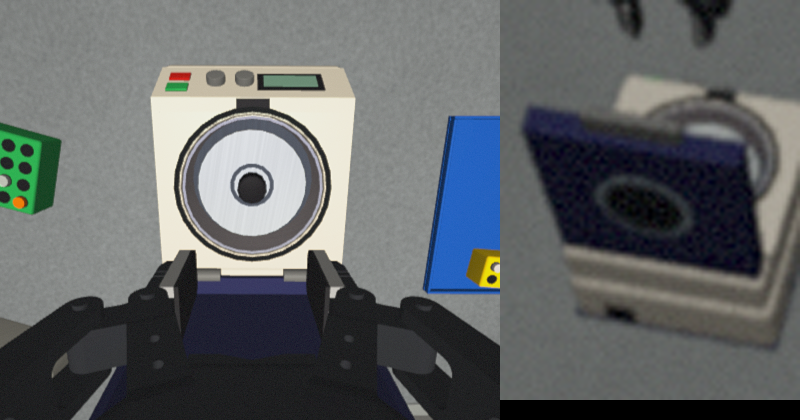

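The cap sits level and centred in the bowl (disc at (282,184), predicted (281.6,185)). The lid is still open and the arm is clear. Next I'll plan the lid push: lid angle and a path along the arc behind it.

```bash
cat > lid.py <<'E'
from h import *
yaw=.08;ex=np.array([np.cos(yaw),np.sin(yaw),0]);H=np.array([.461,-.159,.1])+.09*ex+[0,0,.021]
def C(a,rho,off=.024):return H+rho*(-np.cos(a)*ex+[0,0,np.sin(a)])+off*(np.sin(a)*ex+[0,0,np.cos(a)])
E
python3 - <<'E'
from lid import *
print("H",H)
for a in(1.4,1.5,1.57,1.65,1.75):print(a,"lip tip centre px top",proj("top",C(a,.19,.015)).round(1),"scene",proj("scene",C(a,.19,.015)).round(1))
prev=None
for a,r in zip([1.75,1.57,1.4,1.2,1.0,.8,.6,.4,.3,.2,.1,.0],[.160]*6+[.157,.153,.15,.147,.145,.145]):
    c=C(a,r)+.011*ex; t=c-[0,0,.029]; print(a,t.round(4),None if prev is None else (t-prev).round(4));prev=t
E
```

```text
H [ 0.55071215 -0.15180768  0.121     ]
1.4 lip tip centre px top [353.5 191.8] scene [214.9 172.3]
1.5 lip tip centre px top [351.9 184.3] scene [213.  176.9]
1.57 lip tip centre px top [350.7 179.2] scene [211.8 180.4]
1.65 lip tip centre px top [349.3 173.6] scene [210.4 184.7]
1.75 lip tip centre px top [347.4 167. ] scene [208.7 190.3]
1.75 [ 0.6136 -0.1468  0.2452] None
1.57 [ 0.5855 -0.149   0.252 ] [-0.0282 -0.0023  0.0069]
1.4 [ 0.5581 -0.1512  0.2538] [-0.0273 -0.0022  0.0017]
1.2 [ 0.5262 -0.1538  0.2498] [-0.032  -0.0026 -0.0039]
1.0 [ 0.4956 -0.1562  0.2396] [-0.0305 -0.0024 -0.0102]
0.8 [ 0.4677 -0.1585  0.2235] [-0.0279 -0.0022 -0.0161]
0.6 [ 0.446  -0.1602  0.2005] [-0.0217 -0.0017 -0.023 ]
0.4 [ 0.4305 -0.1614  0.1737] [-0.0155 -0.0012 -0.0268]
0.3 [ 0.4259 -0.1618  0.1593] [-0.0046 -0.0004 -0.0144]
0.2 [ 0.4228 -0.1621  0.1447] [-0.0031 -0.0002 -0.0145]
0.1 [ 0.4203 -0.1623  0.1304] [-0.0026 -0.0002 -0.0144]
0.0 [ 0.4171 -0.1625  0.116 ] [-0.0031 -0.0002 -0.0144]
```

Request:
step_arm --series '[{"offset": [0,0,0.03],"twist": [0,0,0],"jaw": 0.0},{"offset": [0,0,0.03],"twist": [0,0,0],"jaw": 0.0},{"offset": [0,0,0.02],"twist": [0,0,0],"jaw": 0.0},{"offset": [0.02,0.001,0.01],"twist": [0,0,0],"jaw": 0.0},{"offset": [0.025,0.002,0],"twist": [0,0,0],"jaw": 0.0},{"offset": [0.025,0.002,0],"twist": [0,0,0],"jaw": 0.0},{"offset": [0.025,0.002,0],"twist": [0,0,0],"jaw": 0.0},{"offset": [0.025,0.002,0],"twist": [0,0,0],"jaw": 0.0},{"offset": [0.025,0.002,0],"twist": [0,0,0],"jaw": 0.0},{"offset": [0.025,0.002,0],"twist": [0,0,0],"jaw": 0.0},{"offset": [0.015,0.001,0],"twist": [0,0,0],"jaw": 0.0},{"offset": [0,0,0],"twist": [0,0,0],"jaw": 0.0}]'

```text
time_s: 16.35
eef_pos: [0.6491, -0.1446, 0.3477]
ee_rot: [-3.142, -0.004, -3.059]
ft_force: [-0.1, -0.4, 0.2]
gripper_width: -0.0004
```

The lid angle is about 1.55. I'm descending behind the lid.

Request:
step_arm --series '[{"offset": [0,0,-0.02],"twist": [0,0,0],"jaw": 0.0},{"offset": [0,0,-0.025],"twist": [0,0,0],"jaw": 0.0},{"offset": [0,0,-0.025],"twist": [0,0,0],"jaw": 0.0},{"offset": [0,0,-0.02],"twist": [0,0,0],"jaw": 0.0},{"offset": [0,-0.003,-0.006],"twist": [0,0,0],"jaw": 0.0},{"offset": [-0.015,-0.001,0],"twist": [0,0,0],"jaw": 0.0},{"offset": [-0.015,-0.001,0],"twist": [0,0,0],"jaw": 0.0},{"offset": [-0.015,-0.001,0],"twist": [0,0,0],"jaw": 0.0}]'

```text
time_s: 17.15
eef_pos: [0.6022, -0.152, 0.255]
ee_rot: [-3.141, 0.0, -3.06]
ft_force: [0.1, 0.1, 0.4]
gripper_width: -0.0001
```

Request:
step_arm --series '[{"offset": [-0.013,-0.001,0],"twist": [0,0,0],"jaw": 0.0},{"offset": [-0.013,-0.001,0],"twist": [0,0,0],"jaw": 0.0},{"offset": [-0.013,-0.001,0],"twist": [0,0,0],"jaw": 0.0},{"offset": [-0.013,-0.001,0],"twist": [0,0,0],"jaw": 0.0}]'

```text
time_s: 17.55
eef_pos: [0.5505, -0.1559, 0.2553]
ee_rot: [3.142, 0.001, -3.06]
ft_force: [1.1, -0.4, -0.9]
gripper_width: 0.0001
```

Request:
step_arm --series '[{"offset": [-0.012,-0.001,-0.002],"twist": [0,0,0],"jaw": 0.0},{"offset": [-0.012,-0.001,-0.003],"twist": [0,0,0],"jaw": 0.0},{"offset": [-0.015,-0.001,-0.005],"twist": [0,0,0],"jaw": 0.0},{"offset": [-0.015,-0.001,-0.006],"twist": [0,0,0],"jaw": 0.0},{"offset": [-0.014,-0.001,-0.008],"twist": [0,0,0],"jaw": 0.0},{"offset": [-0.014,-0.001,-0.008],"twist": [0,0,0],"jaw": 0.0}]'

```text
time_s: 18.15
eef_pos: [0.4685, -0.162, 0.2229]
ee_rot: [3.141, 0.002, -3.06]
ft_force: [-0.0, 0.2, -0.1]
gripper_width: 0.0
```

```bash
python3 - <<'E'
from lid import *
s=robot.sense();print(s["time_s"],s["eef_pos"],s["ft_force"])
sc=robot.capture("scene");cv2.imwrite("pics/sc8.png",sc)
g=sc.astype(int);sub=g[140:240,170:270]
m=(sub[...,0]>sub[...,2]+20)&(sub.max(2)<130)
for b in blobs(m,80)[:2]:print("navy",cv2.boundingRect(b+[170,140]),cv2.contourArea(b))
for a in(1.5,.8):print(a,[proj("scene",C(a,r)+w*np.array([-ex[1],ex[0],0])).round(0) for r in(0,.172) for w in(-.088,.088)])
E
```

```text
18.15 [ 0.4685354  -0.16199088  0.22293665] [-0.02171664  0.23984687 -0.05298289]
navy (197, 158, 54, 57) 2220.0
1.5 [array([195., 212.]), array([244., 221.]), array([186., 178.]), array([241., 188.])]
0.8 [array([195., 208.]), array([244., 217.]), array([199., 158.]), array([251., 166.])]
```

The lid is at about 0.8 rad (navy box top at row 158, as predicted). Continuing.

Request:
step_arm --series '[{"offset": [-0.011,0,-0.0115],"twist": [0,0,0],"jaw": 0.0},{"offset": [-0.011,0,-0.0115],"twist": [0,0,0],"jaw": 0.0},{"offset": [-0.008,0,-0.0135],"twist": [0,0,0],"jaw": 0.0},{"offset": [-0.008,0,-0.0135],"twist": [0,0,0],"jaw": 0.0},{"offset": [-0.005,0,-0.0145],"twist": [0,0,0],"jaw": 0.0},{"offset": [-0.003,0,-0.0145],"twist": [0,0,0],"jaw": 0.0},{"offset": [0,0,0],"twist": [0,0,0],"jaw": 0.0}]'

```text
time_s: 18.9
eef_pos: [0.422, -0.1615, 0.1427]
ee_rot: [3.141, -0.002, -3.06]
ft_force: [0.4, 0.4, 0.1]
gripper_width: -0.0
```

Request:
step_arm --series '[{"offset": [-0.001,0,-0.006],"twist": [0,0,0],"jaw": 0.0},{"offset": [-0.001,0,-0.006],"twist": [0,0,0],"jaw": 0.0},{"offset": [-0.001,0,-0.004],"twist": [0,0,0],"jaw": 0.0},{"offset": [0,0,0],"twist": [0,0,0],"jaw": 0.0}]'

```text
time_s: 19.3
eef_pos: [0.42, -0.1613, 0.1271]
ee_rot: [3.142, -0.0, -3.059]
ft_force: [0.5, -1.0, -0.2]
gripper_width: 0.0001
```

Request:
step_arm --series '[{"offset": [0,0,-0.003],"twist": [0,0,0],"jaw": 0.0},{"offset": [0,0,-0.002],"twist": [0,0,0],"jaw": 0.0},{"offset": [0,0,0],"twist": [0,0,0],"jaw": 0.0}]'

```text
time_s: 19.6
eef_pos: [0.4199, -0.1613, 0.1223]
ee_rot: [3.141, -0.001, -3.059]
ft_force: [-1.7, 0.2, 0.8]
gripper_width: 0.0002
```

Request:
step_arm --series '[{"offset": [0,0,-0.002],"twist": [0,0,0],"jaw": 0.0},{"offset": [0,0,-0.002],"twist": [0,0,0],"jaw": 0.0},{"offset": [0,0,0],"twist": [0,0,0],"jaw": 0.0}]'

```text
time_s: 19.9
eef_pos: [0.4201, -0.1611, 0.1181]
ee_rot: [3.141, -0.0, -3.059]
ft_force: [0.2, -0.6, -1.0]
gripper_width: -0.0005
```

Request:
step_arm --series '[{"offset": [0,0,-0.002],"twist": [0,0,0],"jaw": 0.0},{"offset": [0,0,-0.001],"twist": [0,0,0],"jaw": 0.0},{"offset": [0,0,0],"twist": [0,0,0],"jaw": 0.0}]'

```text
time_s: 20.2
eef_pos: [0.4204, -0.1612, 0.1167]
ee_rot: [3.141, 0.0, -3.059]
ft_force: [-9.1, 1.7, 22.4]
gripper_width: 0.0001
```

Request:
step_arm --series '[{"offset": [0,0,-0.0008],"twist": [0,0,0],"jaw": 0.0},{"offset": [0,0,0],"twist": [0,0,0],"jaw": 0.0}]'

```text
time_s: 20.4
eef_pos: [0.4205, -0.1613, 0.1166]
ee_rot: [3.14, 0.0, -3.06]
ft_force: [-13.2, 3.7, 31.8]
gripper_width: -0.0002
```

Request:
step_arm --series '[{"offset": [0,0,0.004],"twist": [0,0,0],"jaw": 0.0},{"offset": [0,0,0.01],"twist": [0,0,0],"jaw": 0.0},{"offset": [0,0,0.03],"twist": [0,0,0],"jaw": 0.0},{"offset": [0,0,0.04],"twist": [0,0,0],"jaw": 0.0},{"offset": [0,0,0.04],"twist": [0,0,0],"jaw": 0.0},{"offset": [0,0.02,0.03],"twist": [0,0,0],"jaw": 0.0},{"offset": [0,0.04,0],"twist": [0,0,0],"jaw": 0.0},{"offset": [0,0.04,0],"twist": [0,0,0],"jaw": 0.0},{"offset": [0,0.04,0],"twist": [0,0,0],"jaw": 0.0},{"offset": [0,0.04,0],"twist": [0,0,0],"jaw": 0.0},{"offset": [0,0.04,0],"twist": [0,0,0],"jaw": 0.0},{"offset": [0,0,0],"twist": [0,0,0],"jaw": 0.0}]'

```text
time_s: 21.6
eef_pos: [0.4195, 0.0637, 0.2686]
ee_rot: [3.142, -0.0, -3.052]
ft_force: [0.6, -1.2, 0.2]
gripper_width: 0.0001
```

```bash
python3 - <<'E'
from lid import *
s=robot.sense();print(s["time_s"],s["eef_pos"],s["ft_force"])
sc=robot.capture("scene");cv2.imwrite("pics/sc9.png",sc);tp=robot.capture("top")
L=np.array([-ex[1],ex[0],0])
for n,im,w in(("scene",sc,(130,240,180,275)),("top",tp,(160,300,290,400))):
    g=im.astype(int);sub=g[w[0]:w[1],w[2]:w[3]];m=(sub[...,0]>sub[...,2]+20)&(sub.max(2)<140)
    for b in blobs(m,80)[:2]:print(n,"navy",cv2.boundingRect(b+[w[2],w[0]]))
    for a in(.0,.06,.2):print(n,a,[proj(n,C(a,.172)+q*L).round(1) for q in(-.088,.088)],"lip",proj(n,C(a,.19,.015)).round(1))
a=cv2.resize(sc[140:240,180:270],(360,400),interpolation=2);b=cv2.resize(tp[170:290,290:400],(440,480),interpolation=2)[:400]
cv2.imwrite("pics/v9.png",np.hstack([a,b]))
E
```

```text
21.6 [0.4194852  0.06372029 0.26860474] [ 0.64863943 -1.16588277  0.24974805]
scene navy (198, 166, 59, 46)
scene 0.0 [array([211.2, 165. ]), array([257.5, 172.5])] lip [235.8 166.6]
scene 0.06 [array([210.6, 163.6]), array([257.3, 171. ])] lip [235.3 164.9]
scene 0.2 [array([209. , 160.7]), array([256.4, 168.2])] lip [234.2 161.3]
top navy (311, 197, 73, 69)
top 0.0 [array([384.8, 255.5]), array([322.2, 266.3])] lip [354.3 267.6]
top 0.06 [array([385.7, 254.4]), array([322.5, 265.4])] lip [355.  266.8]
top 0.2 [array([387.5, 251.1]), array([323.1, 262.2])] lip [356.5 264. ]
```

View pics/v9.png

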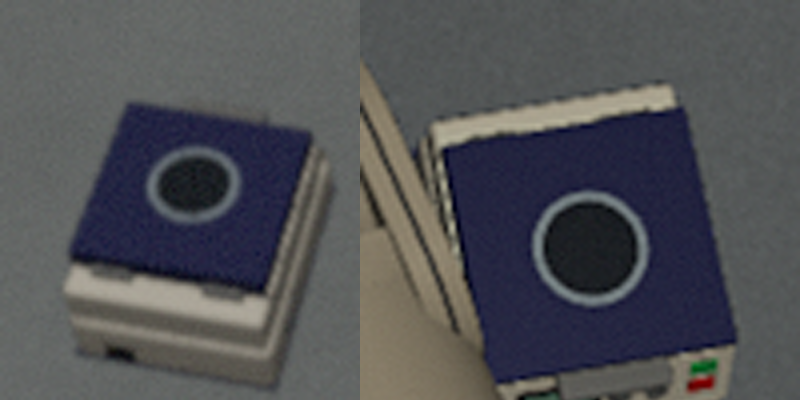

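The lid is shut and stayed shut after the arm left: its front edge is at row 266 in the top view and 166 in the scene view, against 266.3 and 165 predicted for 0 rad. Handing in.

```bash
python3 -c "
from workcell import robot
print(robot.job_done())"
```

```text
the job is handed in; nothing more can be done
None
```

The cap is seated on the rotor, the lid is shut and latched, and the job was handed in at about 22 s of the 72 s allowed.

- **Cap:** I lifted it off the tray by its knob and lowered it over the rotor. It met the rim at the predicted height, and after release the wrist view showed it level and centred within about 1 px. The seating force reached about 37 N for a moment before I unloaded and let go, so it was firmer than "gently" suggests.
- **Lid:** I pushed it over from behind and pressed near its front edge to about 32 N, until it met a hard stop at the shut height. After the arm withdrew, both cameras showed its front edge within 1 px of the shut position.
- **Other things on the bench:** I never touched any of the bystanders or the yellow and purple look-alikes. I did not measure their positions again at the end.

**What failed or disagreed:**
- **First grasp:** it closed above the knob without touching the cap. The fingertips are about 29 mm behind the reported TCP, so I took the height from images and contact instead. The second grasp pressed the cap onto the tray with about 40 N at the fingertips while closing.
- **Rotor position:** the top and wrist cameras disagreed by up to about 5 mm, and a top-view ring fit was poor. I used the wrist fit, and the cap went on without catching.
- **Cap-in-hand fit:** it gave a radius of 56.7 mm instead of 54 mm, so I discarded it and used the disc's visible edges.

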